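# Point out the failed drive and its replacement

### The arm

A 6-joint arm with a two-finger parallel gripper is mounted at the origin on the work surface. World frame = base frame: x ahead of the robot, y to its left, z up, the work surface at z = 0. Lengths are in mm, angles in rad, forces in N, time in s.
With the tool pointing down it reaches from about 350 to 775 mm from the base axis. Payload 7.3 kg.
Tool frame: the origin (TCP) lies at the very end of the fingers, on their centre line; the grasp point (between the pads) lies 19 mm behind it; x points along the fingers, y is the direction in which the jaws open and shut, and the axes are right-handed (so a half turn about x gives the same grasp; the last joint's range is limited). The gripper opens to 92 mm and grips with 3 to 60 N. Pads are 19 mm wide; open, the fingers measure 130 mm over their backs; the gripper's body (75 mm by 190 mm) begins 47 mm behind the grasp point.
Start: joints at [-1.409, 0.342, 1.524, -0, 1.275, -0.146], TCP at [159.078, -500.339, 226.741] pointing down, gripper open.
Joint ranges: [-2.53, 2.53], [-0.77, 2.02], [0.04, 2.7], [-1, 4.14], [0.28, 2.66], [-3.11, 3.11]. Speed limits (rad/s): [2.57, 2.57, 3.14, 3.14, 3.14, 3.14].

### API

Orientations are given as [roll, pitch, yaw] about the fixed x, y, z axes, in that order (R = Rz(yaw) Ry(pitch) Rx(roll)).
In Python, from plant import sensors, capture, bot gives the robot as it stands.
- The arm moves only by the shell command python3 -m crank 'ROWS' [OPENING]. ROWS is JSON, a list of rows, each an object of numbers: "dx", "dy", "dz": the shift along the tool's x, y, z in cm; "spin": the turn about the tool's x in rad. A call has 1 to 20 rows; each row is the pose to reach, as a shift and turn from the pose commanded when the call began, along the tool's axes at that moment; what a row does not reach only later rows make up. A row lasts 1/12 s, in which the tool goes at most 41.7 mm and 7.16 degrees, less where a joint would pass 70% of its speed; a pose out of reach is approached as far as the arm can. A call with a gripper value outside its range is refused whole. OPENING is the opening in per cent of the stroke, from 0 (shut) to 100 (fully open), set as the call begins (- or left out, the last holds). The fingers move at their own pace and stop on an object; the grip force is fixed at half the most. Time passes only in rows, so rows that repeat a pose let the fingers close. It gives the time, the measured TCP pose, the force and the opening at its end, in the units of the state.
- sensors.get_obs(): the state, without advancing time (a new reading comes with each control period).
- capture(name): name is "scene" or "top" or "wrist"; returns a dict with "frame" (480x640x3 uint8, blue, green, red), "vfov" (degrees; the focal length in pixels is half the picture's height over the tangent of half this angle, whatever the lens; pixels are square), "cx", "cy" (the principal point, pixels), "view" (4x4, takes a point from world to camera coordinates); the wrist camera has in their place "mount" (4x4, takes a point from camera to tool coordinates, whose origin is the TCP and whose axes are the tool frame's). Camera axes: x right, y down, z forward; pixel columns grow to the right and rows downward; lengths in mm; the calibration is good to about 2 mm. A picture is of the moment at which its call begins: read the wrist's pose just before it. There is no depth.
- bot.close_job(): hands the job in, once; it reports no verdict.
The state is a dict: "time": time; "joint_positions": joint angles; "dq": joint speeds; "tau": joint torques, N m; "tool_pos": TCP position; "tcp_rot": TCP orientation; "contact_force": force on the tool from outside, world axes, zero at the start; "moment": the same for the moment, N m; "grip_width": finger opening in mm.
Only numpy, scipy, OpenCV 4.12 (cv2) and the standard library are available. Lean on these libraries where they do the work, as an engineer would, in place of code of your own. Each camera call takes 0.05 s, during which the arm holds its last target.

### The job

Log a drive swap for the bench camera, gripping nothing: press the orange record button right down and let it go, then point at the drive with the red cap in the dock by bringing the fingertips just above the middle of its cap (2 to 4 cm) and staying there for two seconds. Then point in the same way at the spare drive with the blue label, for two seconds, and finish there, still pointing and touching nothing. Do not touch any drive, do not dip low over any of the other drives, and leave everything else in its place.

Things in the scene. Friction and masses are not known exactly. Their poses are not given: they have to be found in the camera images.
- record (a joint): travel of the orange record button: 0 m up, 0.006 m fully down; a spring pushes it back, about 5 N holds it fully down
- record_top (a point): centre of the top of the orange record button (36 mm across, pressed straight down), on a grey box 75 x 110 x 35 mm near the robot
- dock: black drive dock, 86 (x) x 240 (y) x 40 mm, fixed; four slots 60 mm apart along its y, each holding an upright caddy. Origin: centre of its underside; the caps' tops are 127 mm above the table
- drive_red: 70 x 15 x 100 mm aluminium drive caddy standing upright in a slot of the dock, with a red cap (74 x 20 x 12 mm) on top, broad side along its x. Origin: centre of its underside, z up; the cap's top is 112 mm above the origin. Loose, 0.2 kg; not to be touched. The failed one.
- drive_green1: 70 x 15 x 100 mm aluminium drive caddy standing upright in a slot of the dock, with a green cap (74 x 20 x 12 mm) on top, broad side along its x. Origin: centre of its underside, z up; the cap's top is 112 mm above the origin. Loose, 0.2 kg; not to be touched.
- drive_green2: 70 x 15 x 100 mm aluminium drive caddy standing upright in a slot of the dock, with a green cap (74 x 20 x 12 mm) on top, broad side along its x. Origin: centre of its underside, z up; the cap's top is 112 mm above the origin. Loose, 0.2 kg; not to be touched.
- drive_green3: 70 x 15 x 100 mm aluminium drive caddy standing upright in a slot of the dock, with a green cap (74 x 20 x 12 mm) on top, broad side along its x. Origin: centre of its underside, z up; the cap's top is 112 mm above the origin. Loose, 0.2 kg; not to be touched.
- mat: black rubber mat, 140 (x) x 280 (y) x 4 mm, fixed; three spare drives lie on it in a row along its y, 90 mm apart. Origin: centre of its underside
- spare_blue: spare drive lying flat on the black mat, 100 (its x) x 70 (y) x 15 mm, dark metal with a large blue label on top. Origin: centre of its underside, z up; its top is 15 mm above. Loose, 0.15 kg; not to be touched.
- spare_yellow: spare drive lying flat on the black mat, 100 (its x) x 70 (y) x 15 mm, dark metal with a large yellow label on top. Origin: centre of its underside, z up; its top is 15 mm above. Loose, 0.15 kg; not to be touched.
- spare_white: spare drive lying flat on the black mat, 100 (its x) x 70 (y) x 15 mm, dark metal with a large white label on top. Origin: centre of its underside, z up; its top is 15 mm above. Loose, 0.15 kg; not to be touched.
- screwdriver: screwdriver with a yellow handle, 170 mm, lying on the table; bystander
- mouse: black computer mouse, 105 x 60 x 34 mm, on the table; bystander
- mug: white mug, 80 mm across, 90 mm high, beyond the dock and mat; bystander

How it is judged:
By the outcome, as a careful person would: the job done as asked, in the order asked, and still so for the second after the job is handed in, with the robot touching nothing.
It also fails if it takes over 56 s, if anything falls off the work surface, if the arm or the gripper's body presses on something with over 40 N, if the wrist force passes 120 N, or if a joint passes its speed limit or range.

## Working session

There is one attempt and no reset: what is moved stays moved. The work goes in short steps, Python scripts to look and compute and a shell command to move; the robot and the scene stay as the last step left them, time stands still between calls to the robot, and variables do not carry over. Pictures are saved under pics/ and viewed, and the job is handed in when it is done.

```bash
mkdir -p pics; ls; python3 - <<'E'
from plant import sensors, capture, bot
import cv2
print(sensors.get_obs())
for n in ("scene","top"):
    c=capture(n); cv2.imwrite(f"pics/{n}1.png",c["frame"]); print(n,c["vfov"],c["cx"],c["cy"],c["view"].tolist() if hasattr(c["view"],'tolist') else c["view"])
E
```

```text
pics
{'time': 0.0, 'joint_positions': array([-1.40902983e+00,  3.42709821e-01,  1.52498169e+00, -1.66307843e-05,
        1.27539624e+00, -1.45989122e-01]), 'dq': array([-0.00107952, -0.00059587, -0.00016369,  0.00200041, -0.00018021,
        0.00173114]), 'tau': array([ 6.37539506e-05, -4.31239700e+01, -2.44218099e+01,  7.16726203e-02,
        5.60436677e-02, -1.22687366e-04]), 'tool_pos': array([ 158.99137159, -499.93631488,  226.06398604]), 'tcp_rot': array([-1.70614896,  1.56930114,  1.74320417]), 'contact_force': array([ 0.03494409,  0.80892299, -0.43483955]), 'moment': array([-0.04448808,  0.01574773, -0.02149227]), 'grip_width': 92.08315706532419}
scene 47.28782251028127 320.941813248924 240.32066151429115 [[-0.4720543731447276, 0.8813436348202525, -0.019951595343827382, 273.7939429671093], [0.6600681715372189, 0.33835464834346846, -0.6706907937849457, -328.8713799941703], [-0.5843583470084525, -0.32977193529194293, -0.741468672956151, 1544.514945712685], [0.0, 0.0, 0.0, 1.0]]
top 44.27817892512693 319.8950701477295 236.99519659819182 [[0.02465352124083172, -0.9993197455681259, 0.02742717645116763, -34.02934624769162], [-0.984378222320456, -0.029050978079414206, -0.17365355191831902, 555.3098091363761], [0.174332209621879, -0.022717543667505724, -0.9844248035772302, 1324.5530646614077], [0.0, 0.0, 0.0, 1.0]]
```

View pics/scene1.png

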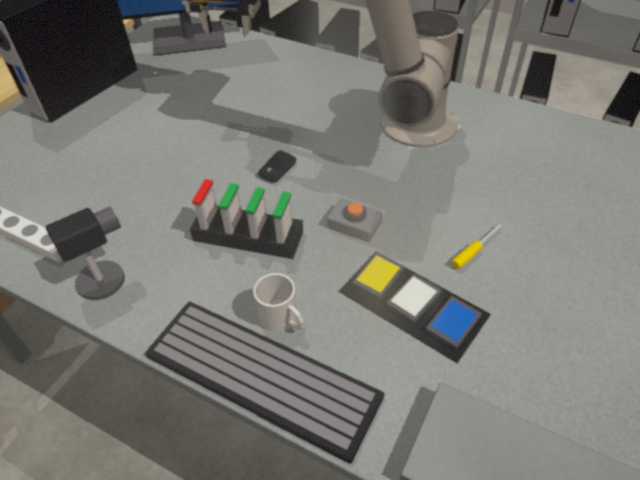

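View pics/top1.png

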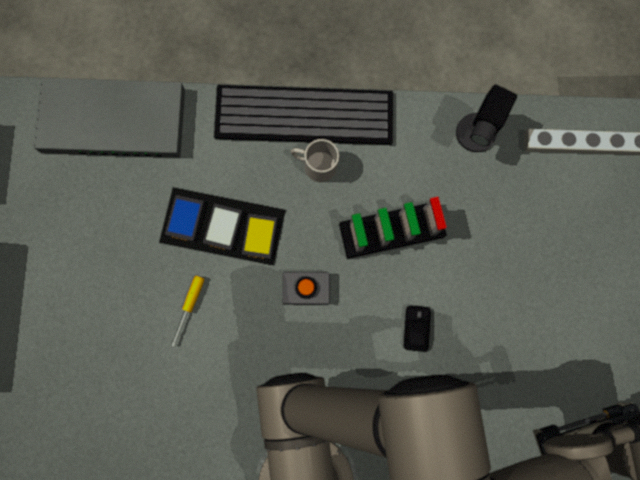

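The top view shows the red cap at about (437,214), the three green caps to its left, the orange button at (306,287) and the blue label at (185,217). The yellow and white labels lie to the right of the blue one. The scene view agrees on the layout. Next I segment the colours and locate them in both cameras.

```bash
cat > h.py <<'E'
import numpy as np, cv2
from plant import sensors, capture
def ray(c,uv):
    f=240/np.tan(np.radians(c["vfov"])/2); V=np.array(c["view"]); R=V[:3,:3]
    d=R.T@np.array([(uv[0]-c["cx"])/f,(uv[1]-c["cy"])/f,1]); return -R.T@V[:3,3], d
def onz(c,uv,z):
    o,d=ray(c,uv); return o+d*(z-o[2])/d[2]
R={"red":[((0,170,120),(6,255,255)),((174,170,120),(180,255,255))],"orange":[((7,170,130),(17,255,255))],
 "green":[((50,130,90),(80,255,255))],"blue":[((100,140,70),(125,255,255))],"yellow":[((22,150,110),(32,255,255))],"white":[((0,0,170),(180,60,255))]}
def blobs(img,k,mn=40):
    h=cv2.cvtColor(img,cv2.COLOR_BGR2HSV); m=sum(cv2.inRange(h,a,b) for a,b in R[k])
    n,l,s,ce=cv2.connectedComponentsWithStats(m)
    return [(ce[i],s[i,4],cv2.minAreaRect(np.argwhere(l==i)[:,::-1].astype(np.float32))) for i in range(1,n) if s[i,4]>mn]
E
python3 - <<'E'
from h import *
Z={"red":127,"green":127,"orange":40,"blue":19,"yellow":19,"white":19}
for n in("top","scene"):
    c=capture(n)
    for k in Z:
        for ce,a,r in blobs(c["frame"],k):
            print(n,k,ce.round(1),a,onz(c,ce,Z[k])[:2].round(1),np.round(r[1],1), [onz(c,p,Z[k])[:2].round(0).tolist() for p in cv2.boxPoints(r)])
E
```

```text
top red [437.8 212.9] 290 [ 604.4 -277.8] [32.3  9.2] [[637.0, -259.0], [643.0, -279.0], [573.0, -297.0], [567.0, -277.0]]
top green [411.4 217.8] 274 [ 591.3 -218.9] [32.3  8.5] [[624.0, -201.0], [629.0, -219.0], [558.0, -237.0], [553.0, -218.0]]
top green [385.2 223.6] 269 [ 576.6 -160.9] [32.3  8.5] [[609.0, -143.0], [614.0, -161.0], [544.0, -179.0], [539.0, -161.0]]
top green [359.  229.4] 274 [ 561.6 -102.9] [32.2  8.5] [[594.0, -85.0], [599.0, -103.0], [529.0, -120.0], [525.0, -102.0]]
top orange [305.6 286.7] 181 [440.2  10.8] [14.1 14.1] [[440.0, 34.0], [464.0, 12.0], [441.0, -12.0], [418.0, 11.0]]
top blue [183.6 217.1] 846 [599.8 305.7] [25.2 34.2] [[566.0, 342.0], [647.0, 328.0], [634.0, 269.0], [553.0, 283.0]]
top yellow [258.9 235.4] 857 [560.9 125.3] [25.2 34.4] [[524.0, 160.0], [606.0, 150.0], [598.0, 91.0], [516.0, 101.0]]
top yellow [192.3 293.1] 356 [419.9 274. ] [10.2 36.8] [[383.0, 298.0], [464.0, 272.0], [456.0, 250.0], [375.0, 276.0]]
top white [560.2 139.5] 551 [ 824.6 -609.7] [62.1 17.2] [[803.0, -531.0], [848.0, -533.0], [849.0, -690.0], [805.0, -686.0]]
top 
[... 1259 characters left out ...]
3.6] 789 [559.4 126.6] [25.8 35.1] [[593.0, 93.0], [502.0, 102.0], [524.0, 160.0], [612.0, 148.0]]
scene white [ 24.2 228.9] 775 [ 813.3 -655.4] [66.  20.6] [[837.0, -736.0], [784.0, -769.0], [787.0, -568.0], [837.0, -543.0]]
scene white [490.  233.5] 54 [339.2 302.8] [ 2.8 25.5] [[371.0, 290.0], [300.0, 311.0], [304.0, 317.0], [375.0, 295.0]]
scene white [273.5 289.4] 306 [696.9 -48.7] [33. 42.] [[680.0, -111.0], [639.0, -31.0], [713.0, 12.0], [752.0, -64.0]]
scene white [413.5 295.8] 932 [579.3 214.8] [28.3 36.9] [[610.0, 178.0], [520.0, 195.0], [547.0, 252.0], [633.0, 233.0]]
scene white [295.7 312.1] 94 [725.   20.7] [22.2  5. ] [[718.0, -3.0], [708.0, 1.0], [732.0, 46.0], [742.0, 43.0]]
```

```bash
python3 - <<'E'
from h import *
from scipy.spatial.transform import Rotation as Ro
R["orange"]=[((3,120,90),(20,255,255))]
P={}
for n in("top","scene"):
    c=capture(n)
    for ce,a,r in blobs(c["frame"],"orange"): print(n,ce,a,r[1])
    P[n]=(c,{k:[b for b in blobs(c["frame"],k,100)] for k in("orange","red","blue")})
def tri(u,v):
    (o1,d1),(o2,d2)=ray(P["top"][0],u),ray(P["scene"][0],v)
    s=np.linalg.lstsq(np.c_[d1,-d2],o2-o1,rcond=None)[0]; a,b=o1+s[0]*d1,o2+s[1]*d2
    return ((a+b)/2).round(1),np.linalg.norm(a-b).round(1)
t=P["top"][1];s=P["scene"][1]
o=min(s["orange"],key=lambda b:np.hypot(*(b[0]-[355,211])))
print("orange",tri(t["orange"][0][0],o[0])); print("red",tri([437.8,212.9],[202.1,191.5])); print("blue",tri([183.6,217.1],[453.9,320.0]))
ob=sensors.get_obs(); print(ob["time"],Ro.from_euler('xyz',ob["tcp_rot"]).as_matrix().round(3))
w=capture("wrist"); print({k:np.round(v,3).tolist() for k,v in w.items() if k!="frame"})
c=P["scene"][0]["frame"][185:255,310:400]; cv2.imwrite("pics/but.png",cv2.resize(c,None,fx=7,fy=7,interpolation=cv2.INTER_CUBIC))
E
```

```text
top [305.62621359 286.58252427] 206 (15.0, 15.0)
scene [354.98561151 208.33093525] 139 (11.0, 14.0)
orange (array([438.6,  11.9,  55.6]), np.float64(2.2))
red (array([ 604.8, -278. ,  123. ]), np.float64(1.7))
blue (array([599.3, 306.4,  20.4]), np.float64(1.9))
0.3 [[-0.     0.303 -0.953]
 [ 0.    -0.953 -0.303]
 [-1.    -0.    -0.   ]]
{'vfov': 71.504, 'cx': 318.553, 'cy': 239.086, 'mount': [[0.0, -0.3, 0.954, -158.002], [1.0, 0.001, -0.0, -0.427], [-0.001, 0.954, 0.3, -81.917], [0.0, 0.0, 0.0, 1.0]]}
```

View pics/but.png

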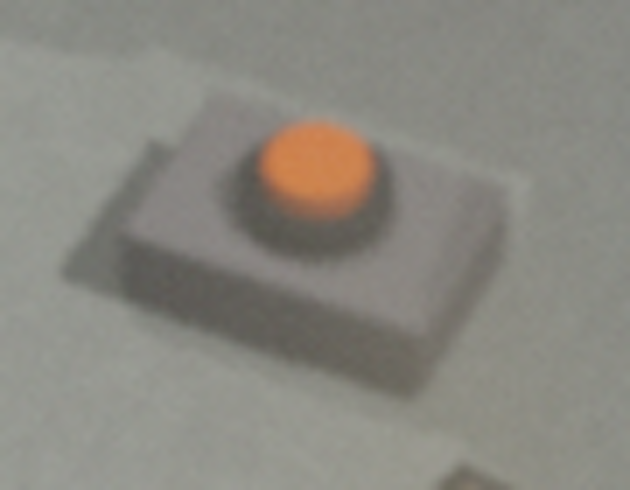

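```bash
python3 -m crank '[{"dy":-4,"dz":-8},{"dy":-8,"dz":-15},{"dy":-12,"dz":-23},{"dy":-16.5,"dz":-30.5},{"dy":-16.5,"dz":-30.5},{"dy":-16.5,"dz":-30.5},{"dy":-16.5,"dz":-30.5},{"dy":-16.5,"dz":-30.5},{"dy":-16.5,"dz":-30.5},{"dx":4,"dy":-40.3,"dz":-42.1},{"dx":4,"dy":-40.3,"dz":-42.1},{"dx":4,"dy":-40.3,"dz":-42.1},{"dx":4,"dy":-40.3,"dz":-42.1},{"dx":4,"dy":-40.3,"dz":-42.1},{"dx":4,"dy":-40.3,"dz":-42.1},{"dx":4,"dy":-40.3,"dz":-42.1},{"dx":4,"dy":-40.3,"dz":-42.1},{"dx":4,"dy":-40.3,"dz":-42.1},{"dx":4,"dy":-40.3,"dz":-42.1},{"dx":4,"dy":-40.3,"dz":-42.1}]' 0
cat >> h.py <<'E'
from scipy.spatial.transform import Rotation as Ro
def wrist():
    ob=sensors.get_obs(); c=capture("wrist")
    T=np.eye(4);T[:3,:3]=Ro.from_euler('xyz',ob["tcp_rot"]).as_matrix();T[:3,3]=ob["tool_pos"]
    c["view"]=np.linalg.inv(T@np.array(c["mount"])); return ob,c
E
python3 - <<'E'
from h import *
R["orange"]=[((3,120,90),(20,255,255))]
ob,c=wrist(); print(ob["time"],ob["tool_pos"],ob["tcp_rot"],ob["contact_force"],ob["grip_width"])
for ce,a,r in blobs(c["frame"],"orange",200): print(ce,a,r,[onz(c,ce,z).round(1) for z in(45,50,55)])
cv2.imwrite("pics/w1.png",c["frame"])
E
```

```text
0.35 [ 159.07677692 -500.24344958  226.56689898] [-1.80762817  1.57049842  1.6417849 ] [ 0.04091419 -0.3193444   0.3969505 ] 91.64884847098172
[137.83743169 343.92076503] 732 ((140.29049682617188, 343.8533935546875), (27.134723663330078, 57.63872528076172), 6.911227226257324) [array([ -54. , -342.7,   45. ]), array([ -49.7, -344.6,   50. ]), array([ -45.4, -346.6,   55. ])]
[498.62464183 343.09455587] 698 ((496.805419921875, 343.846435546875), (57.60272979736328, 27.224010467529297), 83.2901611328125) [array([  77. , -749.5,   45. ]), array([  79.3, -745.4,   50. ]), array([  81.7, -741.4,   55. ])]
[475.83595055 394.06247912] 2993 ((463.99993896484375, 392.5), (319.99993896484375, 14.999998092651367), -0.0) [array([   1.4, -756.3,   45. ]), array([   4.9, -752.1,   50. ]), array([   8.3, -748. ,   55. ])]invalid input at $[0]: expected keys dx, dy, dz, spin
```

View pics/w1.png

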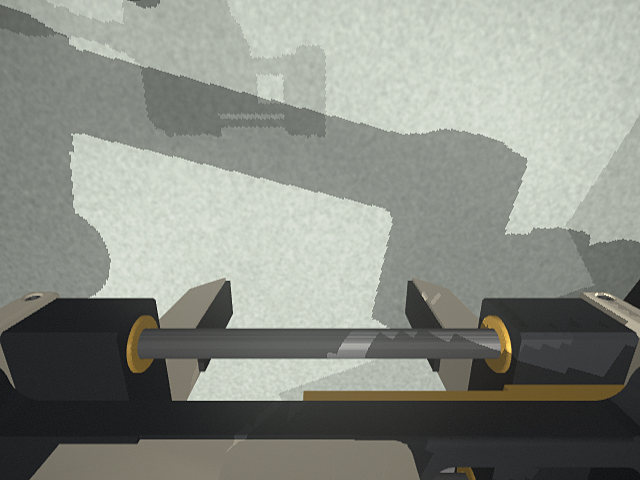

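The call was refused because every row needs all four keys, so the arm hasn't moved. The wrist view shows only the table and the open fingers.

```bash
python3 -m crank '[{"dx":0,"dy":-2,"dz":-3.5,"spin":0},{"dx":0,"dy":-4,"dz":-7,"spin":0},{"dx":0,"dy":-6,"dz":-10.5,"spin":0},{"dx":0,"dy":-8,"dz":-14,"spin":0},{"dx":0,"dy":-10,"dz":-17.5,"spin":0},{"dx":0,"dy":-12,"dz":-21,"spin":0},{"dx":0,"dy":-14,"dz":-24.5,"spin":0},{"dx":0,"dy":-15,"dz":-28,"spin":0},{"dx":0,"dy":-17,"dz":-30.5,"spin":0},{"dx":1,"dy":-20,"dz":-32.5,"spin":0},{"dx":1,"dy":-23,"dz":-34,"spin":0},{"dx":2,"dy":-26,"dz":-35.5,"spin":0},{"dx":2,"dy":-29,"dz":-37,"spin":0},{"dx":3,"dy":-32,"dz":-38.5,"spin":0},{"dx":3,"dy":-35,"dz":-40,"spin":0},{"dx":4,"dy":-38,"dz":-41,"spin":0},{"dx":4,"dy":-40.3,"dz":-42.1,"spin":0},{"dx":4,"dy":-40.3,"dz":-42.1,"spin":0},{"dx":4,"dy":-40.3,"dz":-42.1,"spin":0},{"dx":4,"dy":-40.3,"dz":-42.1,"spin":0}]' 0
python3 - <<'E'
from h import *
R["orange"]=[((3,170,110),(17,255,255))]
ob,c=wrist(); print(ob["time"],ob["tool_pos"],ob["tcp_rot"],ob["contact_force"],ob["grip_width"])
for ce,a,r in blobs(c["frame"],"orange",200): print(ce,a,r,[onz(c,ce,z).round(1) for z in(45,50,55)])
cv2.imwrite("pics/w2.png",c["frame"])
E
```

```text
time: 2.07
tool_pos: [438.3, 11.0, 186.8]
tcp_rot: [1.804, 1.57, -1.029]
contact_force: [-0.4, -0.8, 1.2]
grip_width: 0.5
2.0667 [438.31841975  10.96924198 186.81182051] [ 1.80399251  1.57020997 -1.02924313] [-0.39281523 -0.82413155  1.21961613] 0.46218692536508843
```

View pics/w2.png

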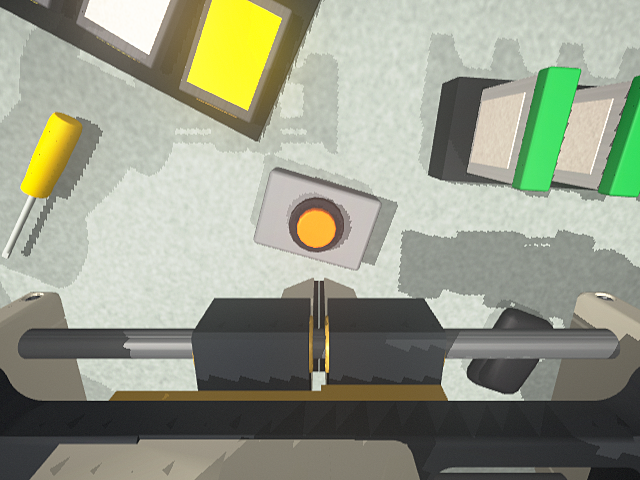

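The wrist view shows the button's orange top at about (316,228), the fingers shut and the box clear.

```bash
python3 - <<'E'
from h import *
R["orange"]=[((10,150,150),(21,255,255))]
ob,c=wrist()
for ce,a,r in blobs(c["frame"],"orange",200): print(ce,a,r,[onz(c,ce,z).round(1) for z in(45,50,55)])
# size-implied height
f=240/np.tan(np.radians(c["vfov"])/2); V=c["view"]
for z in (45,50,55,60): 
    p=onz(c,(316,228),z); print(z, 36*f/(V[2,:3]@p+V[2,3]))
print(ob["tool_pos"],Ro.from_euler('xyz',ob["tcp_rot"]).as_matrix().round(3))
E
```

```text
[315.53180212 227.9204947 ] 1132 ((315.2500305175781, 227.75003051757812), (38.18376159667969, 37.47665786743164), 45.0) [array([436. ,  13.2,  45. ]), array([437.3,  13.6,  50. ]), array([438.6,  14. ,  55. ])]
45 38.5790202224314
50 39.23321501507409
55 39.90997923667897
60 40.610501340672855
[438.32119279  10.55492245 186.8393549 ] [[ 0.     0.302 -0.953]
 [-0.    -0.953 -0.302]
 [-1.     0.001 -0.   ]]
```

```bash
python3 -m crank '[{"dx":3,"dy":-0.1,"dz":0,"spin":0},{"dx":6,"dy":-0.15,"dz":0,"spin":0},{"dx":9,"dy":-0.15,"dz":0,"spin":0},{"dx":11,"dy":-0.15,"dz":0,"spin":0},{"dx":12,"dy":-0.15,"dz":0,"spin":0},{"dx":12.5,"dy":-0.15,"dz":0,"spin":0},{"dx":12.5,"dy":-0.15,"dz":0,"spin":0},{"dx":12.5,"dy":-0.15,"dz":0,"spin":0}]'
python3 - <<'E'
from h import *
c=capture("scene"); cv2.imwrite("pics/s3.png",cv2.resize(c["frame"][150:270,290:430],None,fx=5,fy=5))
E
```

```text
time: 2.83
tool_pos: [438.2, 12.0, 62.1]
tcp_rot: [2.517, 1.57, -0.318]
contact_force: [0.8, 0.2, 1.2]
grip_width: 0.7
```

View pics/s3.png

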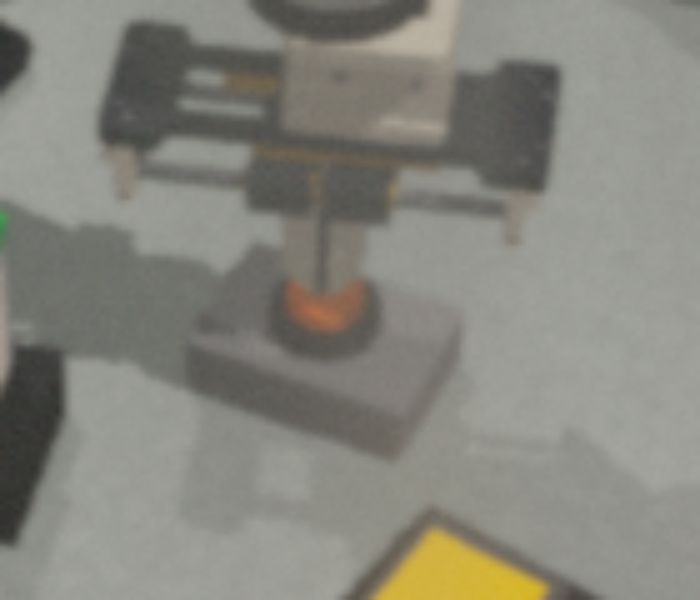

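The fingers are centred just above the button and not yet touching. I'll step down while watching the force.

```bash
python3 -m crank '[{"dx":0.2,"dy":0,"dz":0,"spin":0},{"dx":0.4,"dy":0,"dz":0,"spin":0},{"dx":0.6,"dy":0,"dz":0,"spin":0},{"dx":0.6,"dy":0,"dz":0,"spin":0}]'; python3 -m crank '[{"dx":0.1,"dy":0,"dz":0,"spin":0},{"dx":0.2,"dy":0,"dz":0,"spin":0},{"dx":0.2,"dy":0,"dz":0,"spin":0}]';python3 -m crank '[{"dx":0.1,"dy":0,"dz":0,"spin":0},{"dx":0.2,"dy":0,"dz":0,"spin":0},{"dx":0.2,"dy":0,"dz":0,"spin":0}]'
```

```text
time: 3.22
tool_pos: [438.2, 12.6, 55.9]
tcp_rot: [2.565, 1.569, -0.269]
contact_force: [-0.0, -0.0, 2.8]
grip_width: 0.7
time: 3.47
tool_pos: [438.2, 12.6, 53.8]
tcp_rot: [2.538, 1.57, -0.296]
contact_force: [0.8, -1.3, 3.9]
grip_width: 0.6
time: 3.72
tool_pos: [438.2, 12.6, 51.8]
tcp_rot: [2.574, 1.57, -0.26]
contact_force: [2.8, -0.9, 3.8]
grip_width: 0.4
```

```bash
python3 -m crank '[{"dx":0.1,"dy":0,"dz":0,"spin":0},{"dx":0.2,"dy":0,"dz":0,"spin":0},{"dx":0.2,"dy":0,"dz":0,"spin":0}]'; python3 -m crank '[{"dx":0.1,"dy":0,"dz":0,"spin":0},{"dx":0.1,"dy":0,"dz":0,"spin":0},{"dx":0.1,"dy":0,"dz":0,"spin":0}]'
```

```text
time: 3.97
tool_pos: [438.3, 12.6, 50.9]
tcp_rot: [2.57, 1.569, -0.264]
contact_force: [-2.9, -0.6, 18.6]
grip_width: 0.4
time: 4.22
tool_pos: [438.4, 12.6, 50.7]
tcp_rot: [2.59, 1.568, -0.243]
contact_force: [-5.0, -0.5, 29.2]
grip_width: 0.5
```

The force rose from 4 to 29 N while the tip hardly moved, so the button is fully down. I'll retract straight up.

```bash
python3 -m crank '[{"dx":-0.5,"dy":0,"dz":0,"spin":0},{"dx":-1,"dy":0,"dz":0,"spin":0},{"dx":-2,"dy":0,"dz":0,"spin":0},{"dx":-5,"dy":0,"dz":0,"spin":0},{"dx":-8,"dy":0,"dz":0,"spin":0},{"dx":-11,"dy":0,"dz":0,"spin":0},{"dx":-14,"dy":0,"dz":0,"spin":0},{"dx":-17,"dy":0,"dz":0,"spin":0},{"dx":-18,"dy":0,"dz":0,"spin":0},{"dx":-18,"dy":0,"dz":0,"spin":0},{"dx":-18,"dy":0,"dz":0,"spin":0}]'
python3 - <<'E'
from h import *
R["orange"]=[((10,150,150),(21,255,255))]
ob,c=wrist(); print(ob["tool_pos"],Ro.from_euler('xyz',ob["tcp_rot"]).as_matrix().round(3))
for ce,a,r in blobs(c["frame"],"orange",200): print(ce,a,[onz(c,ce,z).round(1) for z in(55,)])
cv2.imwrite("pics/w4.png",c["frame"])
t=np.array([605,-276.5,200])-ob["tool_pos"]; print("to red, tool cm",(Ro.from_euler('xyz',ob["tcp_rot"]).as_matrix().T@t/10).round(2))
E
```

```text
time: 5.13
tool_pos: [437.1, 12.9, 228.1]
tcp_rot: [-0.482, 1.569, 2.967]
contact_force: [0.8, 0.4, -0.1]
grip_width: 0.5
[437.07215666  12.87653245 228.05076136] [[-0.001  0.303 -0.953]
 [ 0.    -0.953 -0.303]
 [-1.    -0.001  0.001]]
[318.47942158 216.50611791] 899 [array([438.5,  14. ,  55. ])]
to red, tool cm [ 2.78 32.67 -7.24]
```

View pics/w4.png

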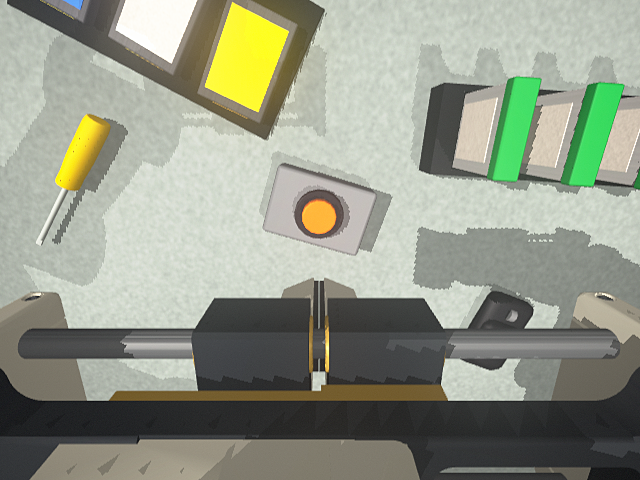

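The button is back up and the box hasn't moved. Next I go to the red drive, keeping in front of the dock and approaching along x. I'll stop short first for a closer look.

```bash
python3 -m crank '[{"dx":0,"dy":3.2,"dz":1,"spin":0},{"dx":0,"dy":6.4,"dz":2,"spin":0},{"dx":0,"dy":9.6,"dz":3,"spin":0},{"dx":0,"dy":12.8,"dz":4,"spin":0},{"dx":0,"dy":16,"dz":5,"spin":0},{"dx":0,"dy":19.2,"dz":6,"spin":0},{"dx":0,"dy":22.4,"dz":7,"spin":0},{"dx":0,"dy":25.6,"dz":8,"spin":0},{"dx":0,"dy":29,"dz":8.9,"spin":0},{"dx":0,"dy":30,"dz":6,"spin":0},{"dx":0,"dy":31,"dz":3,"spin":0},{"dx":0,"dy":32,"dz":-0.6,"spin":0},{"dx":0,"dy":32,"dz":-0.6,"spin":0},{"dx":0,"dy":32,"dz":-0.6,"spin":0},{"dx":0,"dy":32,"dz":-0.6,"spin":0}]'
python3 - <<'E'
from h import *
ob,c=wrist(); print(ob["tool_pos"])
R["red"]=[((0,150,80),(8,255,255)),((172,150,80),(180,255,255))]
for ce,a,r in blobs(c["frame"],"red",200): print(ce,a,onz(c,ce,127).round(1),[onz(c,p,127)[:2].round(0).tolist() for p in cv2.boxPoints(r)])
cv2.imwrite("pics/w5.png",c["frame"])
E
```

```text
time: 6.43
tool_pos: [539.5, -289.8, 226.4]
tcp_rot: [-0.852, 1.566, 2.598]
contact_force: [-0.9, 0.4, -0.1]
grip_width: 0.3
[ 539.46261142 -289.80507053  226.44375433]
[327.49716232 151.79303821] 2643 [ 607.1 -274.4  127. ] [[567.0, -274.0], [638.0, -257.0], [643.0, -275.0], [572.0, -294.0]]
```

View pics/w5.png

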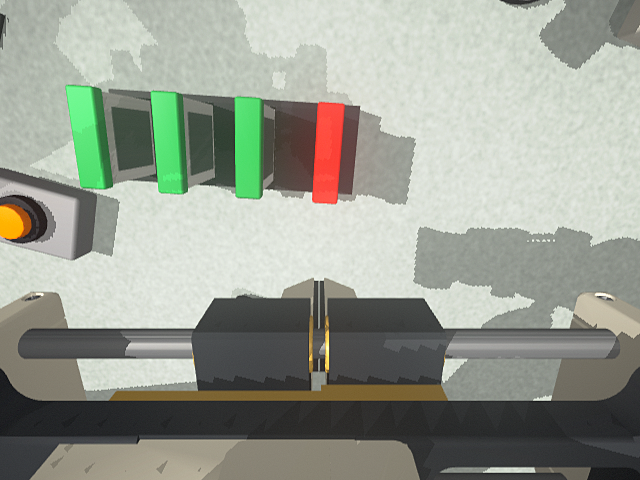

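The wrist view shows the red cap at (327,152). It projects to about (605,-275), in line with the other cameras, so I'll aim for (605.5,-276) with the tip at z≈156.

```bash
python3 -m crank '[{"dx":0,"dy":0.2,"dz":-2.2,"spin":0},{"dx":0,"dy":0.5,"dz":-4.5,"spin":0},{"dx":0,"dy":0.7,"dz":-6.7,"spin":0},{"dx":0,"dy":0.7,"dz":-6.7,"spin":0},{"dx":0,"dy":0.7,"dz":-6.7,"spin":0},{"dx":1.5,"dy":0.7,"dz":-6.7,"spin":0},{"dx":3,"dy":0.7,"dz":-6.7,"spin":0},{"dx":4.5,"dy":0.7,"dz":-6.7,"spin":0},{"dx":6,"dy":0.7,"dz":-6.7,"spin":0},{"dx":7,"dy":0.7,"dz":-6.7,"spin":0},{"dx":7,"dy":0.7,"dz":-6.7,"spin":0},{"dx":7,"dy":0.7,"dz":-6.7,"spin":0}]'
python3 - <<'E'
from h import *
ob=sensors.get_obs(); print(ob["tool_pos"])
f=[]
for n,(x,y) in (("scene",(130,120)),("top",(360,130))):
    c=capture(n); g=c["frame"][y:y+120,x:x+150]; f.append(cv2.resize(g,None,fx=2.6,fy=2.6*1.5))
cv2.imwrite("pics/p6.png",np.hstack(f))
E
```

```text
time: 7.48
tool_pos: [605.5, -277.1, 158.9]
tcp_rot: [-0.512, 1.57, 2.937]
contact_force: [-0.1, -0.6, 0.6]
grip_width: 0.6
[ 605.53555364 -277.13473449  158.92561245]
```

View pics/p6.png

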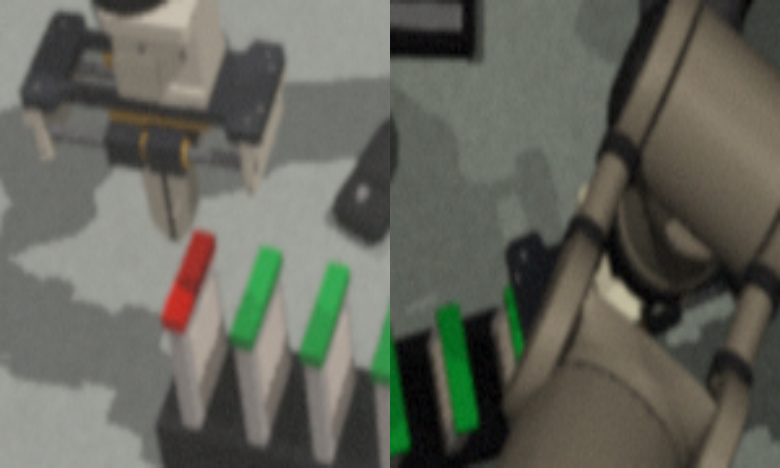

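The tip is at (605.5,-277,159), about 32 mm over the cap, and the gripper is clear of the neighbouring caps. I'll lower it 3 mm and hold.

```bash
python3 -m crank '[{"dx":0.3,"dy":-0.1,"dz":0,"spin":0},{"dx":0.3,"dy":-0.1,"dz":0,"spin":0},{"dx":0.3,"dy":-0.1,"dz":0,"spin":0},{"dx":0.3,"dy":-0.1,"dz":0,"spin":0},{"dx":0.3,"dy":-0.1,"dz":0,"spin":0},{"dx":0.3,"dy":-0.1,"dz":0,"spin":0},{"dx":0.3,"dy":-0.1,"dz":0,"spin":0},{"dx":0.3,"dy":-0.1,"dz":0,"spin":0},{"dx":0.3,"dy":-0.1,"dz":0,"spin":0},{"dx":0.3,"dy":-0.1,"dz":0,"spin":0},{"dx":0.3,"dy":-0.1,"dz":0,"spin":0},{"dx":0.3,"dy":-0.1,"dz":0,"spin":0},{"dx":0.3,"dy":-0.1,"dz":0,"spin":0},{"dx":0.3,"dy":-0.1,"dz":0,"spin":0},{"dx":0.3,"dy":-0.1,"dz":0,"spin":0},{"dx":0.3,"dy":-0.1,"dz":0,"spin":0},{"dx":0.3,"dy":-0.1,"dz":0,"spin":0},{"dx":0.3,"dy":-0.1,"dz":0,"spin":0},{"dx":0.3,"dy":-0.1,"dz":0,"spin":0},{"dx":0.3,"dy":-0.1,"dz":0,"spin":0}]'
python3 -m crank '[{"dx":0,"dy":0,"dz":0,"spin":0},{"dx":0,"dy":0,"dz":0,"spin":0},{"dx":0,"dy":0,"dz":0,"spin":0},{"dx":0,"dy":0,"dz":0,"spin":0},{"dx":0,"dy":0,"dz":0,"spin":0},{"dx":0,"dy":0,"dz":0,"spin":0},{"dx":0,"dy":0,"dz":0,"spin":0},{"dx":0,"dy":0,"dz":0,"spin":0},{"dx":0,"dy":0,"dz":0,"spin":0},{"dx":0,"dy":0,"dz":0,"spin":0},{"dx":0,"dy":0,"dz":0,"spin":0},{"dx":0,"dy":0,"dz":0,"spin":0},{"dx":0,"dy":0,"dz":0,"spin":0},{"dx":0,"dy":0,"dz":0,"spin":0},{"dx":0,"dy":0,"dz":0,"spin":0}]'
```

```text
time: 9.25
tool_pos: [606.1, -275.9, 155.7]
tcp_rot: [1.675, 1.571, -1.159]
contact_force: [0.5, 0.4, 0.3]
grip_width: 0.5
time: 10.5
tool_pos: [606.1, -275.9, 155.7]
tcp_rot: [1.695, 1.571, -1.139]
contact_force: [0.4, 0.0, 0.2]
grip_width: 0.1
```

```bash
python3 -m crank '[{"dx":-2,"dy":0,"dz":0,"spin":0},{"dx":-5,"dy":0,"dz":0,"spin":0},{"dx":-8,"dy":0,"dz":0,"spin":0},{"dx":-8,"dy":0,"dz":0,"spin":0},{"dx":-8,"dy":-0.9,"dz":3.2,"spin":0},{"dx":-8,"dy":-1.8,"dz":6.4,"spin":0},{"dx":-8,"dy":-2.7,"dz":9.6,"spin":0},{"dx":-8,"dy":-3.6,"dz":12.8,"spin":0},{"dx":-8,"dy":-4.6,"dz":15.9,"spin":0},{"dx":-8,"dy":-4.6,"dz":15.9,"spin":0}]'
python3 -m crank '[{"dx":0,"dy":-3,"dz":-1,"spin":0},{"dx":0,"dy":-6,"dz":-2,"spin":0},{"dx":0,"dy":-9,"dz":-3,"spin":0},{"dx":0,"dy":-12,"dz":-4,"spin":0},{"dx":0,"dy":-15,"dz":-5,"spin":0},{"dx":0,"dy":-18,"dz":-6,"spin":0},{"dx":0,"dy":-21,"dz":-7,"spin":0},{"dx":0,"dy":-24,"dz":-8,"spin":0},{"dx":0,"dy":-28,"dz":-9,"spin":0},{"dx":0,"dy":-31,"dz":-10,"spin":0},{"dx":0,"dy":-34,"dz":-11,"spin":0},{"dx":0,"dy":-37,"dz":-12,"spin":0},{"dx":0,"dy":-40,"dz":-13,"spin":0},{"dx":0,"dy":-43,"dz":-14,"spin":0},{"dx":0,"dy":-46,"dz":-15,"spin":0},{"dx":0,"dy":-49,"dz":-16,"spin":0},{"dx":0,"dy":-53,"dz":-17,"spin":0},{"dx":0,"dy":-55.8,"dz":-17.8,"spin":0},{"dx":0,"dy":-55.8,"dz":-17.8,"spin":0},{"dx":0,"dy":-55.8,"dz":-17.8,"spin":0}]'
cat > w.py <<'E'
from h import *
import sys
ob,c=wrist(); print(ob["tool_pos"]); M=Ro.from_euler('xyz',ob["tcp_rot"]).as_matrix()
R["blue"]=[((100,120,60),(128,255,255))]
for ce,a,r in blobs(c["frame"],"blue",200): print(ce,a,onz(c,ce,19).round(1),[onz(c,p,19)[:2].round(0).tolist() for p in cv2.boxPoints(r)])
print("to blue cm",(M.T@(np.array([599,306.5,48])-ob["tool_pos"])/10).round(2))
cv2.imwrite(sys.argv[1],c["frame"])
E
python3 w.py pics/w7.png
```

```text
time: 11.33
tool_pos: [435.8, -279.5, 235.8]
tcp_rot: [-0.585, 1.568, 2.862]
contact_force: [0.4, 0.4, 0.2]
grip_width: 0.2
time: 13.0
tool_pos: [440.9, 307.2, 235.3]
tcp_rot: [0.906, 1.571, -1.925]
contact_force: [0.1, -0.4, 0.7]
grip_width: 0.1
[440.93127009 307.19478161 235.28771496]
[365.96504589  61.00898262] 5121 [600.4 308.8  19. ] [[564.0, 349.0], [643.0, 330.0], [636.0, 272.0], [554.0, 288.0]]
to blue cm [ 18.73   4.9  -15.03]
```

View pics/w7.png

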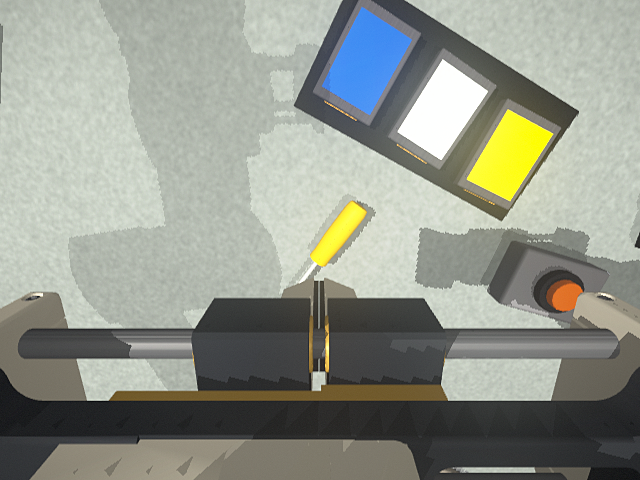

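The wrist view shows the blue label centred at (366,61), which projects to (600,309). The other cameras gave (599,306.5). I'll move over it high up, then come part way down and look.

```bash
python3 -m crank '[{"dx":0,"dy":1,"dz":-3,"spin":0},{"dx":0,"dy":2,"dz":-6,"spin":0},{"dx":0,"dy":3,"dz":-9,"spin":0},{"dx":0,"dy":4,"dz":-12,"spin":0},{"dx":0,"dy":4.9,"dz":-15,"spin":0},{"dx":0,"dy":4.9,"dz":-15,"spin":0},{"dx":0,"dy":4.9,"dz":-15,"spin":0},{"dx":3,"dy":4.9,"dz":-15,"spin":0},{"dx":6,"dy":4.9,"dz":-15,"spin":0},{"dx":9,"dy":4.9,"dz":-15,"spin":0},{"dx":12,"dy":4.9,"dz":-15,"spin":0},{"dx":12,"dy":4.9,"dz":-15,"spin":0},{"dx":12,"dy":4.9,"dz":-15,"spin":0}]'; python3 w.py pics/w8.png
```

```text
time: 14.13
tool_pos: [597.6, 303.6, 115.4]
tcp_rot: [0.072, 1.568, -2.762]
contact_force: [0.4, 0.6, -1.0]
grip_width: 0.3
[597.56418474 303.59341751 115.38528555]
[313.97382658 234.26451236] 6839 [601.7 309.2  19. ] [[565.0, 346.0], [643.0, 329.0], [632.0, 273.0], [550.0, 284.0]]
to blue cm [ 6.74 -0.24 -0.25]
```

View pics/w8.png

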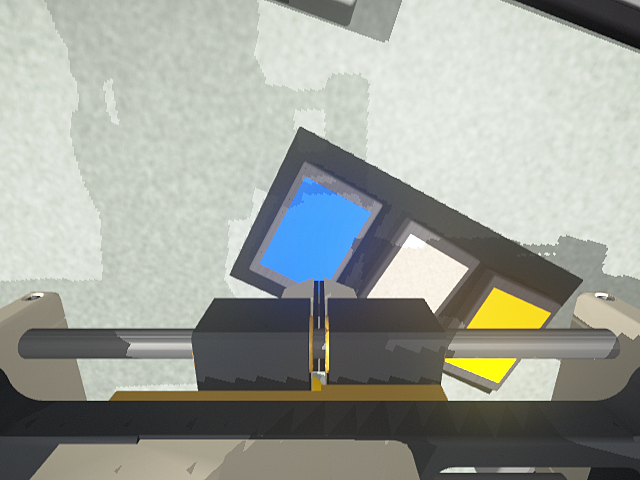

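```bash
python3 -m crank '[{"dx":1.5,"dy":-0.3,"dz":-0.25,"spin":0},{"dx":3,"dy":-0.3,"dz":-0.25,"spin":0},{"dx":4.5,"dy":-0.3,"dz":-0.25,"spin":0},{"dx":5.5,"dy":-0.3,"dz":-0.25,"spin":0},{"dx":6.2,"dy":-0.3,"dz":-0.25,"spin":0},{"dx":6.6,"dy":-0.3,"dz":-0.25,"spin":0},{"dx":6.6,"dy":-0.3,"dz":-0.25,"spin":0},{"dx":6.6,"dy":-0.3,"dz":-0.25,"spin":0}]'
python3 - <<'E'
from h import *
ob=sensors.get_obs(); print(ob["tool_pos"])
c=capture("scene"); cv2.imwrite("pics/s9.png",c["frame"])
E
```

```text
time: 14.85
tool_pos: [601.0, 308.0, 50.6]
tcp_rot: [3.123, 1.569, 0.289]
contact_force: [-0.9, 0.2, -1.1]
grip_width: 0.2
[600.97213885 308.01779344  50.64438721]
```

View pics/s9.png

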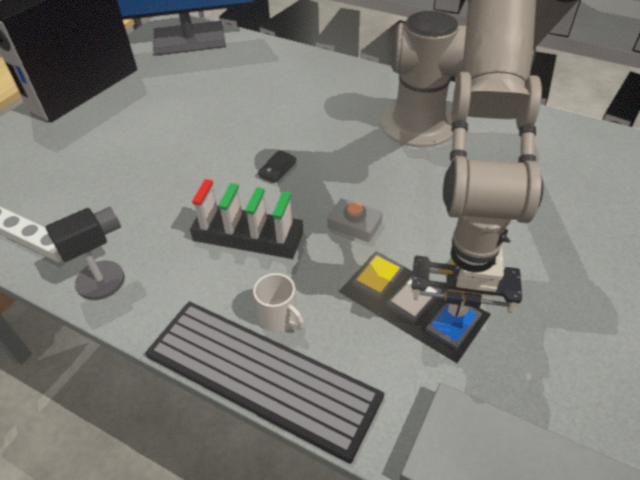

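The scene view shows the fingertips over the blue label near (455,315), with everything else in place. I'll lower 2 mm and hold.

```bash
python3 -m crank '[{"dx":0.2,"dy":0,"dz":0.1,"spin":0},{"dx":0.2,"dy":0,"dz":0.1,"spin":0},{"dx":0.2,"dy":0,"dz":0.1,"spin":0},{"dx":0.2,"dy":0,"dz":0.1,"spin":0},{"dx":0.2,"dy":0,"dz":0.1,"spin":0},{"dx":0.2,"dy":0,"dz":0.1,"spin":0},{"dx":0.2,"dy":0,"dz":0.1,"spin":0},{"dx":0.2,"dy":0,"dz":0.1,"spin":0},{"dx":0.2,"dy":0,"dz":0.1,"spin":0},{"dx":0.2,"dy":0,"dz":0.1,"spin":0},{"dx":0.2,"dy":0,"dz":0.1,"spin":0},{"dx":0.2,"dy":0,"dz":0.1,"spin":0},{"dx":0.2,"dy":0,"dz":0.1,"spin":0},{"dx":0.2,"dy":0,"dz":0.1,"spin":0},{"dx":0.2,"dy":0,"dz":0.1,"spin":0},{"dx":0.2,"dy":0,"dz":0.1,"spin":0},{"dx":0.2,"dy":0,"dz":0.1,"spin":0},{"dx":0.2,"dy":0,"dz":0.1,"spin":0},{"dx":0.2,"dy":0,"dz":0.1,"spin":0},{"dx":0.2,"dy":0,"dz":0.1,"spin":0}]'
python3 -m crank '[{"dx":0,"dy":0,"dz":0,"spin":0},{"dx":0,"dy":0,"dz":0,"spin":0},{"dx":0,"dy":0,"dz":0,"spin":0},{"dx":0,"dy":0,"dz":0,"spin":0},{"dx":0,"dy":0,"dz":0,"spin":0},{"dx":0,"dy":0,"dz":0,"spin":0},{"dx":0,"dy":0,"dz":0,"spin":0},{"dx":0,"dy":0,"dz":0,"spin":0},{"dx":0,"dy":0,"dz":0,"spin":0},{"dx":0,"dy":0,"dz":0,"spin":0},{"dx":0,"dy":0,"dz":0,"spin":0},{"dx":0,"dy":0,"dz":0,"spin":0},{"dx":0,"dy":0,"dz":0,"spin":0},{"dx":0,"dy":0,"dz":0,"spin":0},{"dx":0,"dy":0,"dz":0,"spin":0}]'
python3 - <<'E'
from h import *
from plant import bot
c=capture("scene")
for k,z in (("red",127),("green",127),("yellow",19)):
    for ce,a,r in blobs(c["frame"],k,100): print(k,ce.round(1))
ob=sensors.get_obs(); print(ob["time"],ob["tool_pos"],ob["contact_force"])
print(bot.close_job())
E
```

```text
time: 16.57
tool_pos: [599.5, 307.5, 47.7]
tcp_rot: [1.17, 1.571, -1.664]
contact_force: [-1.0, 0.7, 1.0]
grip_width: 0.6
time: 17.82
tool_pos: [599.5, 307.5, 47.7]
tcp_rot: [1.562, 1.571, -1.272]
contact_force: [-0.4, 0.8, -0.2]
grip_width: 0.7
red [202.2 191.4]
green [228.1 195.8]
green [254.5 200.2]
green [281.5 204.5]
yellow [378.2 273.4]
17.8667 [599.53680284 307.53000631  47.67729103] [ 0.44408462  0.44129958 -0.14974209]
the job is handed in; nothing more can be done
None
```

I logged the drive swap in the order asked and handed the job in at about 18 s, with the arm still pointing at the blue-labelled spare.

- **Record button:** I pressed it with the closed fingers until it hit its stop. The force rose from 4 to 29 N while the tip barely moved. After I lifted off, the wrist camera placed the button's top where it was before, so I took it as released.
- **Red-capped drive:** the tip held at (606, -276, 156), about 29 mm above the middle of the cap, for roughly 3 s.
- **Blue-labelled spare:** the tip held at (599.5, 307.5, 47.7), about 29 mm above its top, for roughly 3 s, and stayed there. The contact force read as noise, under 1.5 N.

In the final check the red cap, green caps and yellow label were within 0.2 px of where they started. I did not measure the white spare, mouse, mug and screwdriver again, but they looked in place in the last picture.

The cameras disagreed by 2 to 4 mm on each target's position, so I aimed between them. The first move command was refused for its format and moved nothing. No other check failed.

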